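# Open the stuck date jar

### The job

Open the jar of dates that stands on the red trivet: its twist-off lid is stuck, so grip it firmly, break it loose with a short hard twist anticlockwise, turn it on until it comes free and lift it off. Then lay the lid flat on the grey coaster stack, wholly on the top coaster, setting it down rather than letting it drop, and leave the lid there; do not disturb the coasters, the bowl, the vase or the fan.

Things in the scene. Friction and masses are not known exactly. Their poses are not given: they have to be found in the camera images.
- lid_center (a point): Centre, half-way up, of the jar's round gold-coloured metal twist-off lid: 64 mm across, 20 mm high, smooth upright side, 60 g, loose; any grasp direction across it does. z is its axis, up. Anticlockwise from above (positive about z) opens: the first 15 to 20 degrees are stuck (0.6 to 1.2 N m), then it pops up 2 to 3 mm and turns freely at that height.
- jar: Clear glass jar of brown dates, 80 mm across, neck 47 mm; origin at its underside's centre. It stands gripped in the trivet: jar and trivet never move. Shut, the lid spans heights 100 to 120 mm above this origin and its x axis lies along the jar's x; the open rim is at 117 mm. Shoulder: 24 mm radius at 88 mm height, 40 mm at 72 mm.
- trivet: Round red hard-silicone trivet, 150 mm across, 8 mm thick, with a raised ring (92 mm across, 4 mm higher) around the jar's foot; origin at the centre of its underside, on the table. Fixed.
- coasters_top (a point): Centre of the flat top of the stack of four grey plastic coasters: 108 mm across, 26 mm high (this point is 26 mm above the table), z up. One loose piece of 0.35 kg.
- bowl: Empty amber glass bowl, 144 mm across the rim, 55 mm high, origin at the centre of its underside. Loose; not to be moved.
- vase: Blue ceramic vase, 104 mm across, 185 mm high, origin at the centre of its underside. Loose; not to be moved.
- fan: Slim aluminium table fan with a toggle switch on its foot: foot 124 mm across, round guard 180 mm across and 36 mm deep, 275 mm high; the guard faces along the fan's x axis. Origin at the centre of its underside. Loose; not to be moved.
- jar_neck (a point): Point on the jar's axis 110 mm above its underside: the centre of the shut lid. Three lugs of the lid hook under three threads of the neck: the lid comes straight up and off once turned 60 to 95 degrees from shut; before that the lugs hold it down, and at about 100 degrees they meet the next thread and stop.

How it is judged (in metres and radians):
On the way, in this order (a step that is already met when the one before it is completed fails the run):
1. the lid has been broken loose: turned by more than 20 degrees while still on the jar (angle between the x axis of lid_center and the x axis of jar, either way round above 0.35 rad and horizontal distance between lid_center and jar below 0.012 m and z of lid_center in the frame of jar below 0.12 m), for 0.1 s.
2. the lid has been lifted off the jar (z of lid_center in the frame of jar above 0.135 m), for 0.1 s.
At the end, for the whole second after the job is handed in: The lid lies flat (within 7 degrees, either face up) and at rest on top of the coaster stack, its centre within 25 mm of the stack's, the lid released; coasters, vase, fan and bowl stand upright within 30 mm of where they were (horizontal distance between lid_center and coasters_top below 0.025 m and z of lid_center in the frame of coasters_top between 0.006 and 0.014 m and angle between the z axis of lid_center and the z axis of coasters_top, either way round below 0.12 rad and linear speed of lid below 0.02 m/s and angle between each of coasters_top, vase, fan, bowl's own z axis and vertical below 0.1 rad); the robot touches nothing.
It fails at once if the coaster stack, the bowl, the vase or the fan was pushed more than 30 mm away (distance of any of coasters_top, bowl, vase, fan from where it was at the start of the episode above 0.03 m).
It fails at once if the lid was dropped (it fell freely by more than about 2 cm) (linear speed of lid above 0.65 m/s and contact force between lid and the fingers below 0.05 N).
It also fails if it takes over 42 s, if anything falls off the work surface, if the arm or the gripper's body presses on something with over 40 N, if the wrist force passes 120 N, or if a joint passes its speed limit or range.

### The arm

A 6-joint arm with a two-finger parallel gripper is mounted at the origin on the work surface. World frame = base frame: x ahead of the robot, y to its left, z up, the work surface at z = 0. Lengths are in m, angles in degrees, forces in N, time in s.
With the tool pointing down it reaches from about 0.325 to 0.75 m from the base axis. Payload 7.6 kg.
Tool frame: the origin (TCP) lies between the finger pads; the fingertips stand 17 mm ahead of it and the grasp point (between the pads) lies 2 mm behind it; z points along the fingers, y is the line along which they close (so a half turn about z gives the same grasp; the last joint's range is limited). The gripper opens to 85 mm and grips with 20 to 120 N. Pads are 22 mm wide; open, the fingers measure 114 mm over their backs; the gripper's body (76 mm by 85 mm) begins 54 mm behind the grasp point. The pads swing forward as they close: fully open they stand 13 mm farther back than shut.
Start: joints at [69.425, 2.991, 80.254, -0, 96.75, -4.028], TCP at [0.15, 0.503, 0.248] pointing down, gripper open.
Joint ranges: [-166.34, 166.34], [-52.06, 124.39], [6.96, 135.62], [-60.46, 240.46], [14.63, 156.25], [-167.68, 167.68]. Speed limits (degrees/s): [147.25, 147.25, 172.46, 180, 180, 180].

### API

Orientations are given as a 3x3 rotation matrix whose columns are the frame's x, y, z axes.
In Python, from bench import ctrl gives the robot as it stands. The module is installed in compiled form; this text tells all that it offers.
- The arm moves only by the tool drive_tool, never from a script. Its argument "targets" is a list of rows, each a list of 3 entries, a list of its own where there are three numbers: the shift along the tool's x, y, z in cm, then the turn, a rotation vector about the tool's x, y, z in degrees, then the opening, from 0 (shut) to 1 (fully open). A call has 1 to 5 rows; each row shifts and turns the commanded pose from where the row before left it, along the tool's axes as they then stand; what a row does not reach is not made up. A row lasts 1/8 s, in which the tool goes at most 62.5 mm and 10.7 degrees, less where a joint would pass 70% of its speed; a pose out of reach is approached as far as the arm can. A call with a gripper value outside its range is refused whole. The fingers move at their own pace and stop on an object; "newtons" is the grip in N (left out, the last holds). Time passes only in rows, so rows that do not move let the fingers close. It gives the time, the measured TCP pose, the force, the opening and the grip force at its end, in the units of the state.
- ctrl.state(): the state, without advancing time (a new reading comes with each control period).
- ctrl.get_image(name): name is "scene" or "top" or "wrist"; returns the picture (480x640x3 uint8, red, green, blue); there is no depth.
- ctrl.camera_params(name): a dict with "mtx" (3x3 intrinsics, pixels), "k1" (the pictures are not rectified: a ray, as slopes to the right and down, at radius r is drawn at 1 + k1 r^2 times it, then the intrinsics apply), "rvec" (rotation vector, rad) and "tvec" (3), from world to camera coordinates, as OpenCV has them; the wrist camera has in their place "T_tool_cam" (4x4, takes a point from camera to tool coordinates, whose origin is the TCP and whose axes are the flange's). Camera axes: x right, y down, z forward; pixel columns grow to the right and rows downward; lengths in m; the calibration is good to about 2 mm. A picture is of the moment at which its call begins: read the wrist's pose just before it. camera_params takes no time and is no camera call.
- ctrl.hand_in(): hands the job in; it is judged then, once.
The state is a dict: "time": time; "joint_positions": joint angles; "joint_vel": joint speeds; "joint_torque": joint torques, N m; "tool_pos": TCP position; "tool_rot": TCP orientation; "force": force on the tool from outside, world axes, zero at the start; "moment": the same for the moment, N m; "width": opening from 0.0 (shut) to 1.0 (fully open); "finger_force": force on a finger pad.
Only numpy, scipy, OpenCV 4.12 (cv2) and the standard library are available. Lean on these libraries where they do the work, as an engineer would, in place of code of your own. Each camera call takes 0.05 s, during which the arm holds its last target. There are 200 camera calls.

## Working session

There is one attempt and no reset: what is moved stays moved. The work goes in short steps, Python scripts to look and compute and a tool call to move; the robot and the scene stay as the last step left them, time stands still between calls to the robot, and variables do not carry over. Pictures are saved under pics/ and viewed, at most 10 in all, crops included, and the job is handed in when it is done.

Besides the shell and the picture viewer there is one more tool, called after ">>>" by a JSON object that holds its "fn" and its "kwargs". drive_tool: Moves the arm, as the interface text tells. Its arguments: {"type":"object","properties":{"targets":{"type":"array"},"newtons":{"type":"number"}},"required":["targets"]}

```bash
mkdir -p pics
cat > h.py <<'E'
import numpy as np, cv2
from bench import ctrl
def save(n,f):
    cv2.imwrite(f'pics/{f}.png',ctrl.get_image(n)[:,:,::-1])
def ray(n,u,v,st=None):
    p=ctrl.camera_params(n);K=np.array(p['mtx'],float);k=float(p['k1'])
    d=cv2.undistortPoints(np.array([[[u,v]]],float),K,np.array([k,0,0,0.]))[0,0]
    d=np.array([d[0],d[1],1])
    if n=='wrist':
        st=st or ctrl.state();T=np.array(p['T_tool_cam']);R=np.array(st['tool_rot'])
        return np.array(st['tool_pos'])+R@T[:3,3],R@T[:3,:3]@d
    R=cv2.Rodrigues(np.array(p['rvec'],float))[0]
    return -R.T@np.array(p['tvec'],float).ravel(),R.T@d
def at(n,u,v,z,st=None):
    o,d=ray(n,u,v,st);return (o+d*(z-o[2])/d[2]).round(4)
E
python3 - <<'E'
from h import *
s=ctrl.state();print(s)
for n in('scene','top','wrist'):print(n,ctrl.camera_params(n))
save('top','t1');save('scene','s1')
E
```

```text
{'time': 0.0, 'joint_positions': array([ 6.94250014e+01,  3.02737346e+00,  8.03121083e+01,  1.91010631e-04,
        9.67487671e+01, -4.02949703e+00]), 'joint_vel': array([-0.04957588,  0.01720395, -0.00606725,  0.06347227,  0.08354183,
        0.05940042]), 'joint_torque': array([-3.24701477e-04, -3.81656206e+01, -3.60191596e+01, -5.78309368e-05,
        6.00487096e-03, -1.75567413e-05]), 'tool_pos': array([0.14940561, 0.50301556, 0.24747902]), 'tool_rot': array([[-9.58593962e-01,  2.84775912e-01, -5.44388075e-04],
       [ 2.84776411e-01,  9.58592885e-01, -1.44082168e-03],
       [ 1.11535227e-04, -1.53619185e-03, -9.99998814e-01]]), 'force': array([ 0.00146183, -0.36318105, -0.26951181]), 'moment': array([0.03281962, 0.00145569, 0.00291947]), 'finger_force': 0.0, 'width': 0.9980003743572767}
scene {'mtx': array([[554.38635535,   0.        , 326.18826554],
       [  0.        , 554.38635535, 243.58628772],
       [  0.        ,   0.        ,   1.        ]]), 'k1': -0.08976294095767295, 'rvec': array([ 1.80518032,  1.96908357, -0.63094143]), 'tvec': array([ 0.05394788, -0.44723397,  
[... 174 characters left out ...]
  ]]), 'k1': -0.01287876342688207, 'rvec': array([ 2.17692373, -2.1438524 ,  0.13431209]), 'tvec': array([-0.00206354,  0.63627524,  0.9238754 ])}
wrist {'mtx': array([[376.15632519,   0.        , 318.37729531],
       [  0.        , 376.15632519, 238.47023755],
       [  0.        ,   0.        ,   1.        ]]), 'k1': -0.047560923300203006, 'T_tool_cam': array([[ 2.95796246e-04, -9.57871982e-01, -2.87195367e-01,
         7.38919843e-02],
       [ 9.99999491e-01,  5.60505694e-04, -8.39486398e-04,
        -8.88015763e-05],
       [ 9.65095139e-04, -2.87194973e-01,  9.57871660e-01,
        -1.26137819e-01],
       [ 0.00000000e+00,  0.00000000e+00,  0.00000000e+00,
         1.00000000e+00]])}
```

View pics/t1.png

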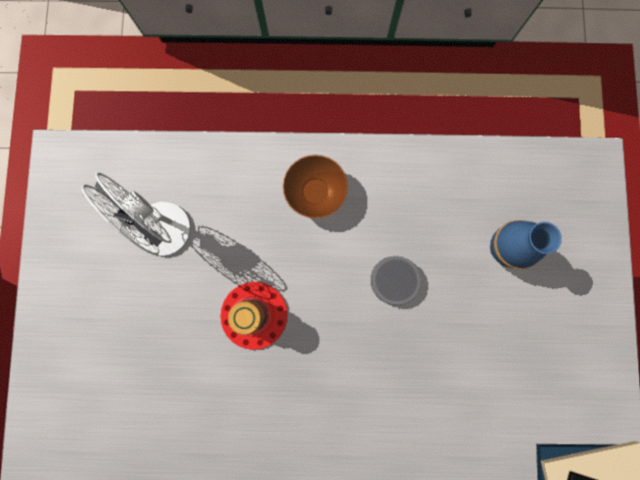

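View pics/s1.png

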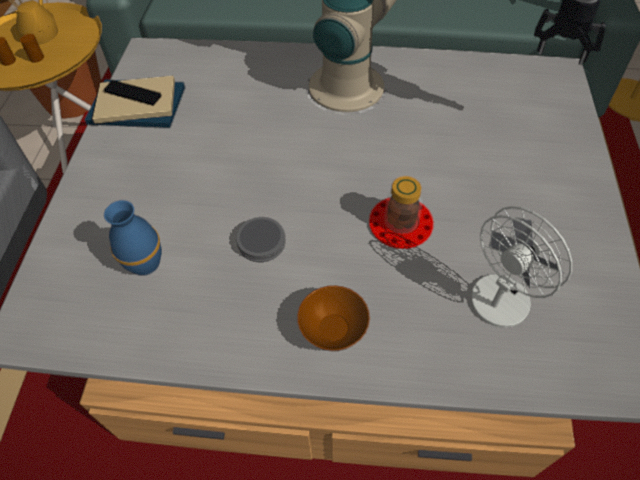

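The top view shows the lid at about (243,317), the trivet at (254,316), the coaster top at (396,281), the bowl at (316,187), the vase foot near (513,245) and the fan foot near (166,228). The scene view shows the lid top at (406,188) and the coaster top at (262,236).

Run:
```python
from h import *
print('lid',at('top',243,317.5,.12),at('scene',406,188,.12),at('top',243,317.5,.128),at('scene',406,188,.128),'trivet',at('top',254,316,.008),at('scene',401,223,.008))
print('coast',at('top',396.5,281,.026),at('scene',262,236.5,.026))
print('bowl',at('top',316,187,.055),'vase',at('top',511,247,.03),'fan',at('top',167,228,.01),at('top',128,215,.185),at('scene',525,252,.185))
```

```text
lid [0.474 0.163 0.12 ] [0.4713 0.1625 0.12  ] [0.4745 0.1616 0.128 ] [0.4782 0.1618 0.128 ] trivet [0.4718 0.1583 0.008 ] [0.481  0.1627 0.008 ]
coast [ 0.5534 -0.1554  0.026 ] [ 0.5575 -0.1467  0.026 ]
bowl [0.755 0.025 0.055] vase [ 0.6323 -0.4098  0.03  ] fan [0.6659 0.3622 0.01  ] [0.6634 0.3742 0.185 ] [0.6639 0.3773 0.185 ]
```

```bash
cat >> h.py <<'E'
def plan(goal,turn,n,p0=None,R0=None):
    # goal xyz (m), total tool-z turn (deg), n rows: prints rows in tool axes
    from scipy.spatial.transform import Rotation as Ro
    s=ctrl.state();p=np.array(s['tool_pos'] if p0 is None else p0);R=np.array(s['tool_rot'] if R0 is None else R0)
    d=(np.array(goal)-p)/n*100
    for i in range(n):
        print((R.T@d).round(2).tolist(),turn/n); R=R@Ro.from_euler('z',turn/n,degrees=True).as_matrix()
if __name__=='__main__':
    import sys; a=list(map(float,sys.argv[1:])); plan(a[:3],a[3],int(a[4]))
E
python3 h.py .474 .163 .245 60 10; python3 -c "
from h import *
save('wrist','w0')"
```

```text
[-4.08, -2.34, 0.03] 6.0
[-4.3, -1.9, 0.03] 6.0
[-4.48, -1.44, 0.03] 6.0
[-4.6, -0.96, 0.03] 6.0
[-4.68, -0.47, 0.03] 6.0
[-4.7, 0.02, 0.03] 6.0
[-4.67, 0.51, 0.03] 6.0
[-4.59, 0.99, 0.03] 6.0
[-4.47, 1.47, 0.03] 6.0
[-4.29, 1.93, 0.03] 6.0
```

View pics/w0.png

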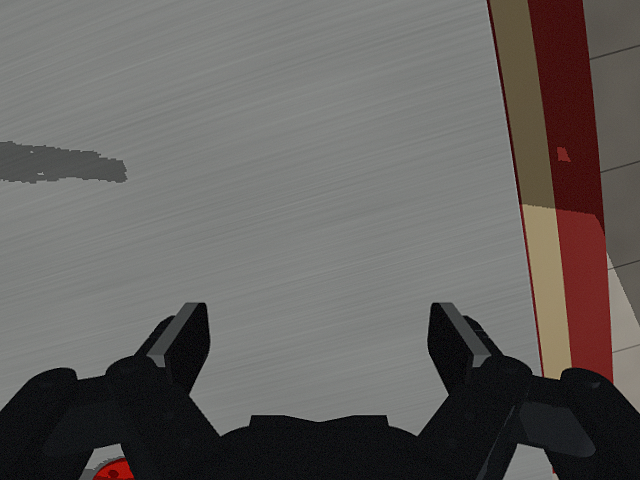

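The wrist view shows the open fingertips at (208,303) and (430,303). That puts them about 4 mm ahead of the TCP when open, so about 9 mm ahead at a 64 mm opening. I'll grasp with the TCP near the height of the lid centre.

>>> {"fn": "drive_tool", "kwargs": {"targets": [[[-4.1, -2.35, 0], [0, 0, 6], 1], [[-4.3, -1.9, 0], [0, 0, 6], 1], [[-4.5, -1.45, 0], [0, 0, 6], 1], [[-4.6, -0.95, 0], [0, 0, 6], 1], [[-4.7, -0.45, 0], [0, 0, 6], 1]], "newtons": 120}}

```text
time: 0.78
tool_pos: [0.3132, 0.3316, 0.2481]
tool_rot: [[-0.685, 0.728, -0.0], [0.728, 0.685, -0.0], [0.0, -0.0, -1.0]]
force: [0.9, 1.2, 0.6]
width: 1.003
finger_force: 0.0
```

>>> {"fn": "drive_tool", "kwargs": {"targets": [[[-4.7, 0, 0], [0, 0, 6], 1], [[-4.65, 0.5, 0], [0, 0, 6], 1], [[-4.6, 1.0, 0], [0, 0, 6], 1], [[-4.45, 1.45, 0], [0, 0, 6], 1], [[-4.3, 1.95, 0], [0, 0, 6], 1]]}}

```text
time: 1.4
tool_pos: [0.4753, 0.1616, 0.2481]
tool_rot: [[-0.229, 0.973, -0.0], [0.973, 0.229, 0.0], [0.0, -0.0, -1.0]]
force: [0.1, 1.0, -0.1]
width: 0.997
finger_force: 0.0
```

>>> {"fn": "drive_tool", "kwargs": {"targets": [[[0, 0, 0], [0, 0, 0], 1], [[0, 0, 0], [0, 0, 0], 1]]}}

```text
time: 1.65
tool_pos: [0.4742, 0.1631, 0.248]
tool_rot: [[-0.233, 0.972, -0.001], [0.972, 0.233, 0.0], [0.0, -0.001, -1.0]]
force: [0.4, 0.2, -0.6]
width: 0.999
finger_force: 0.0
```

```bash
python3 -c "
from h import *
s=ctrl.state();print(s['time'],s['tool_pos'],s['tool_rot'],s['joint_positions'],s['joint_vel'],s['force'])
save('wrist','w1')"
```

```text
1.65 [0.47415431 0.16309742 0.2480013 ] [[-2.33135125e-01  9.72444019e-01 -8.01800338e-04]
 [ 9.72444261e-01  2.33135377e-01  2.36409752e-04]
 [ 4.16823274e-04 -7.24590720e-04 -9.99999651e-01]] [ 1.47486415e+01 -8.06688533e-01  8.41388005e+01  2.49652419e-02
  9.67088652e+01  1.26981915e+00] [ 1.33977446 -0.69148023  0.24383635  0.02527458 -0.02783523  0.07419014] [ 0.37643742  0.20607676 -0.63272682]
```

View pics/w1.png

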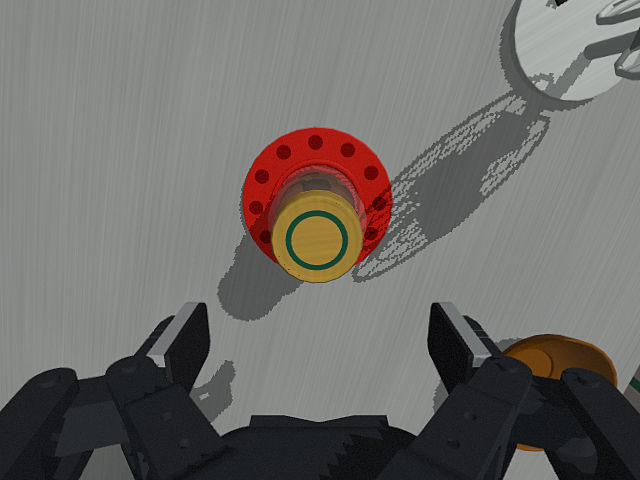

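The wrist view shows the ring on the lid top centred at (317,240). The lid's edges are at u = 273 and 364, and the trivet spans u 243–391.

```bash
python3 -c "
from h import *
s=ctrl.state()
for z in(.12,.124,.128):
  print(z,at('wrist',317,240,z,s),at('wrist',273,237,z,s),at('wrist',364,237,z,s),np.linalg.norm(at('wrist',273,237,z,s)-at('wrist',364,237,z,s)))
print(at('wrist',243,201,.008,s),at('wrist',391.5,201,.008,s),at('wrist',315,128,.008,s))
g=cv2.imread('pics/w1.png');cv2.imwrite('pics/w1c.png',cv2.resize(g[120:300,220:420],None,fx=4,fy=4)[:600,:])
cv2.imwrite('pics/w1c.png',cv2.resize(g[120:295,220:420],None,fx=3.4,fy=3.4))
"
```

```text
0.12 [0.4732 0.159  0.12  ] [0.4425 0.1539 0.12  ] [0.5049 0.169  0.12  ] 0.06420101245307586
0.124 [0.4729 0.1602 0.124 ] [0.4427 0.1552 0.124 ] [0.5041 0.17   0.124 ] 0.06315853069855253
0.128 [0.4726 0.1614 0.128 ] [0.4429 0.1564 0.128 ] [0.5034 0.171  0.128 ] 0.06223672549226857
[0.4    0.1478 0.008 ] [0.5429 0.1822 0.008 ] [0.4532 0.2321 0.008 ]
```

View pics/w1c.png

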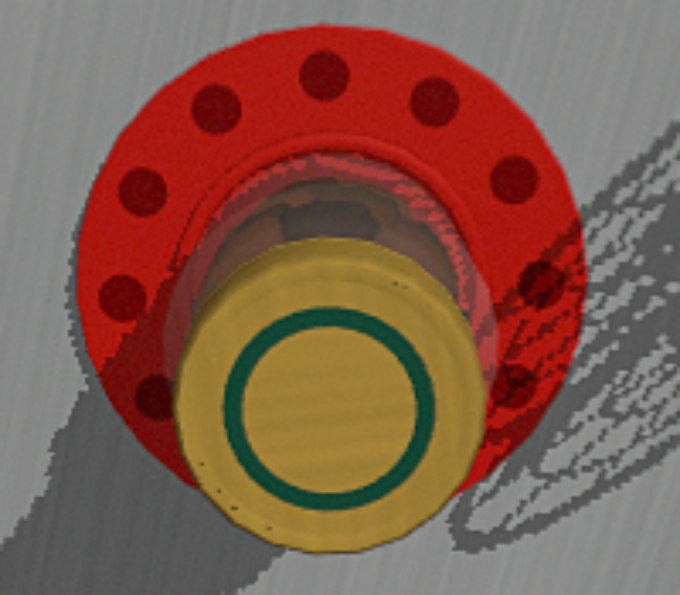

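The crop confirms the lid's left and right edges (u about 271.5 and 363) and places it concentric with the trivet. The lid centre is near (0.473, 0.161). A TCP height of 0.115 works whether the jar stands at z = 0 or z = 8 mm.

>>> {"fn": "drive_tool", "kwargs": {"targets": [[[-0.18, -0.17, 4.0], [0, 0, 0], 1], [[0, 0, 4.0], [0, 0, 0], 1], [[0, 0, 3.0], [0, 0, 0], 1], [[0, 0, 2.3], [0, 0, 0], 1], [[0, 0, 0], [0, 0, 0], 1]]}}

```text
time: 2.33
tool_pos: [0.4716, 0.1614, 0.1138]
tool_rot: [[-0.235, 0.972, -0.004], [0.972, 0.235, -0.001], [0.0, -0.004, -1.0]]
force: [-0.9, -0.3, 0.3]
width: 1.003
finger_force: 0.0
```

>>> {"fn": "drive_tool", "kwargs": {"targets": [[[0, 0, 0], [0, 0, 0], 0], [[0, 0, 0], [0, 0, 0], 0], [[0, 0, 0], [0, 0, 0], 0], [[0, 0, 0], [0, 0, 0], 0]], "newtons": 120}}

```text
time: 2.82
tool_pos: [0.4739, 0.1614, 0.118]
tool_rot: [[-0.233, 0.972, 0.003], [0.972, 0.233, 0.001], [0.001, 0.003, -1.0]]
force: [-4.0, 1.2, 7.2]
width: 0.714
finger_force: 128.3
```

```bash
python3 -c "
from h import *
s=ctrl.state();print(s['time'],s['tool_pos'],s['force'],s['moment'],s['width'],s['finger_force'])
g=ctrl.get_image('scene')[130:280,330:530,::-1]
cv2.imwrite('pics/s2.png',cv2.resize(g,None,fx=4,fy=4,interpolation=cv2.INTER_CUBIC))"
```

```text
2.825 [0.47389176 0.16142905 0.11799143] [-4.03015326  1.22775077  7.21398195] [0.02539657 0.77668694 0.05560816] 0.7139803435085528 128.33937153614897
```

View pics/s2.png

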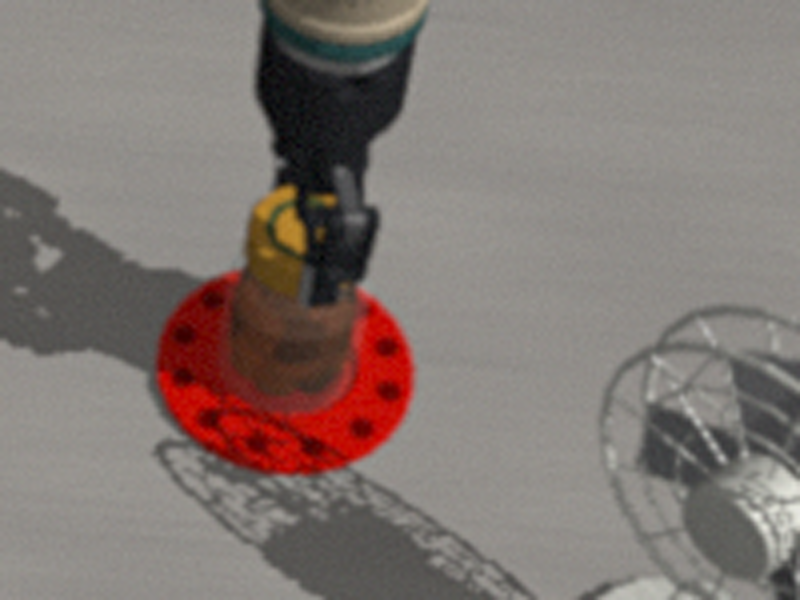

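The scene crop shows the pads gripping the lid's full side, with the tips about level with its lower edge and clear of the shoulder. Next I break it loose.

>>> {"fn": "drive_tool", "kwargs": {"targets": [[[0, 0, 0], [0, 0, -10], 0], [[0, 0, 0], [0, 0, -10], 0], [[0, 0, 0], [0, 0, -8], 0], [[0, 0, 0], [0, 0, 0], 0]]}}

```text
time: 3.38
tool_pos: [0.4744, 0.1621, 0.1193]
tool_rot: [[-0.664, 0.748, 0.005], [0.748, 0.664, 0.003], [-0.001, 0.006, -1.0]]
force: [-6.0, 0.9, 13.4]
width: 0.715
finger_force: 129.1
```

```bash
python3 -c "
from h import *
s=ctrl.state();print(s['time'],s['tool_pos'],s['force'],s['moment'],s['width'],s['finger_force'],s['joint_positions'])
p=s['tool_pos'];
g=ctrl.get_image('wrist')[:,:,::-1];cv2.imwrite('pics/w2.png',g)"
```

```text
3.375 [0.47435153 0.16208082 0.119316  ] [-6.03853574  0.86783955 13.39415901] [0.29287419 0.98565602 0.11980571] 0.714706309557146 129.08772088696423 [ 1.45957123e+01  3.65927190e+00  9.45389277e+01  9.13155230e-02
  8.14924807e+01 -2.70247245e+01]
```

It popped: the upward force rose, the tool rose 1.3 mm and the turning moment is low. I relieve the height and turn on to about 78°.

>>> {"fn": "drive_tool", "kwargs": {"targets": [[[0, 0, -0.3], [0, 0, -10], 0], [[0, 0, 0], [0, 0, -10], 0], [[0, 0, 0], [0, 0, -10], 0], [[0, 0, 0], [0, 0, -10], 0], [[0, 0, 0], [0, 0, -10], 0]]}}

```text
time: 4.05
tool_pos: [0.4738, 0.1611, 0.1198]
tool_rot: [[-1.0, -0.031, 0.002], [-0.031, 1.0, 0.001], [-0.002, 0.001, -1.0]]
force: [-0.1, 0.3, -0.3]
width: 0.708
finger_force: 129.4
```

>>> {"fn": "drive_tool", "kwargs": {"targets": [[[0, 0, 0], [0, 0, 0], 0], [[0, 0, 0], [0, 0, 0], 0]]}}

```text
time: 4.3
tool_pos: [0.4739, 0.161, 0.1196]
tool_rot: [[-1.0, -0.022, 0.003], [-0.022, 1.0, 0.001], [-0.003, 0.001, -1.0]]
force: [0.6, 0.1, 4.2]
width: 0.715
finger_force: 129.5
```

>>> {"fn": "drive_tool", "kwargs": {"targets": [[[0, 0, -0.6], [0, 0, 0], 0], [[0, 0, 0], [0, 0, 0], 0]]}}

```text
time: 4.55
tool_pos: [0.4734, 0.1608, 0.1248]
tool_rot: [[-1.0, -0.024, 0.001], [-0.024, 1.0, 0.0], [-0.001, 0.0, -1.0]]
force: [-0.4, 0.3, -0.5]
width: 0.711
finger_force: 129.4
```

```bash
python3 -c "
from h import *
s=ctrl.state();print(s['time'],s['tool_pos'],s['force'],s['moment'],s['width'],s['finger_force'],s['joint_positions'])
save('wrist','w3')"
```

```text
4.55 [0.47336193 0.16083134 0.12475244] [-0.44246726  0.28544343 -0.46582037] [-0.01194649 -0.03219302 -0.03812901] 0.7109464957581387 129.4014301700372 [ 1.45288210e+01  3.33596010e+00  9.42232145e+01  8.19638343e-03
  8.24062992e+01 -7.68721229e+01]
```

View pics/w3.png

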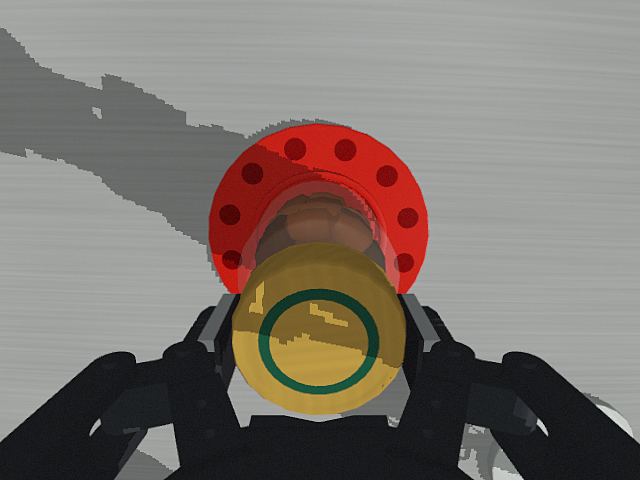

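The lid came up with the hand: force is about its own weight, and it sits centred at (318,341). Its underside is about 16 mm ahead of the TCP. I lift it and carry it beside the coasters for a look.

>>> {"fn": "drive_tool", "kwargs": {"targets": [[[0, 0, -2], [0, 0, 0], 0], [[0, 0, -3], [0, 0, 0], 0], [[0, 0, -3], [0, 0, 0], 0], [[0, -2, -1], [0, 0, 0], 0], [[0, -4, 0], [0, 0, 0], 0]]}}

```text
time: 5.22
tool_pos: [0.475, 0.1009, 0.2151]
tool_rot: [[-1.0, -0.027, 0.002], [-0.027, 1.0, 0.0], [-0.002, 0.0, -1.0]]
force: [-0.4, -0.0, -1.5]
width: 0.71
finger_force: 129.5
```

>>> {"fn": "drive_tool", "kwargs": {"targets": [[[0, -5, 0], [0, 0, 0], 0], [[0, -5, 0], [0, 0, 0], 0], [[0, -5, 0], [0, 0, 0], 0], [[0, -5, 0], [0, 0, 0], 0], [[0, -3.5, 0], [0, 0, 0], 0]]}}

```text
time: 5.85
tool_pos: [0.4803, -0.1361, 0.2139]
tool_rot: [[-1.0, -0.023, -0.001], [-0.023, 1.0, 0.0], [0.001, 0.0, -1.0]]
force: [0.2, 0.6, -0.8]
width: 0.714
finger_force: 129.5
```

>>> {"fn": "drive_tool", "kwargs": {"targets": [[[0, -1.5, 0], [0, 0, 0], 0], [[0, 0, 0], [0, 0, 0], 0], [[0, 0, 0], [0, 0, 0], 0]]}}

```text
time: 6.22
tool_pos: [0.4812, -0.1481, 0.2142]
tool_rot: [[-1.0, -0.026, -0.0], [-0.026, 1.0, 0.001], [0.0, 0.001, -1.0]]
force: [0.1, -0.0, -1.1]
width: 0.717
finger_force: 129.6
```

```bash
python3 -c "
from h import *
s=ctrl.state();print(s['time'],s['tool_pos'],s['tool_rot'],s['force'],s['finger_force'])
save('wrist','w4')"
```

```text
6.225 [ 0.48118474 -0.1480688   0.21421026] [[-9.99652596e-01 -2.63566939e-02 -1.06504267e-04]
 [-2.63567483e-02  9.99652451e-01  5.47248848e-04]
 [ 9.20435808e-05  5.49865838e-04 -9.99999845e-01]] [ 0.07200077 -0.01527137 -1.08119846] 129.55621315522876
```

View pics/w4.png

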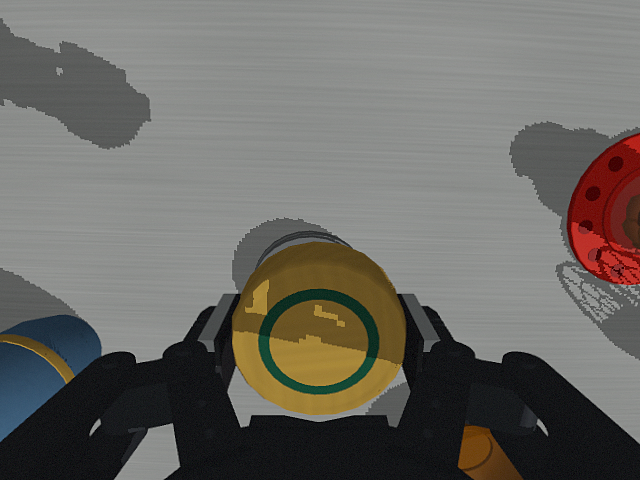

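The image's top points towards the base, so the held lid covers the coasters (only an arc near (305,235) shows). I look again from farther out.

>>> {"fn": "drive_tool", "kwargs": {"targets": [[[-4, 0, 0], [0, 0, 0], 0], [[-5, 0, 0], [0, 0, 0], 0], [[-4, 0, 0], [0, 0, 0], 0], [[0, 0, 0], [0, 0, 0], 0], [[0, 0, 0], [0, 0, 0], 0]]}}

```text
time: 6.9
tool_pos: [0.6108, -0.145, 0.2142]
tool_rot: [[-1.0, -0.026, -0.0], [-0.026, 1.0, 0.0], [0.0, 0.0, -1.0]]
force: [0.2, -0.2, -0.6]
width: 0.715
finger_force: 129.6
```

```bash
python3 -c "
from h import *
s=ctrl.state();print(s['time'],s['tool_pos'],s['tool_rot'],s['force'],s['finger_force'])
save('wrist','w5')"
```

```text
6.9 [ 0.61075744 -0.14502866  0.2142288 ] [[-9.99651403e-01 -2.63979551e-02 -4.69657690e-04]
 [-2.63980463e-02  9.99651493e-01  1.89188719e-04]
 [ 4.64499816e-04  2.01520813e-04 -9.99999872e-01]] [ 0.24889894 -0.24470839 -0.59576579] 129.56583829567535
```

View pics/w5.png

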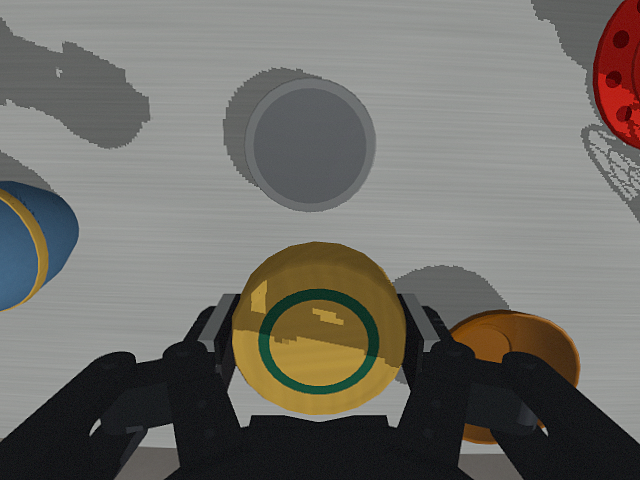

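The wrist view now shows the whole coaster top: rim u 246–376, v 78–212, centred near (311,145).

```bash
python3 -c "
from h import *
s=ctrl.state();f=lambda u,v:at('wrist',u,v,.026,s)
print(f(246,145),f(376,145),f(311,79),f(311,211),f(311,145))
R=np.array(s['tool_rot']);P=(f(246,145)+f(376,145)+f(311,79)+f(311,211))/4
print(P,'lid at',at('wrist',318.5,341,.218,s),R.T@(P-s['tool_pos'])*100)"
```

```text
[ 0.5529 -0.2061  0.026 ] [ 0.5502 -0.1     0.026 ] [ 0.5011 -0.1541  0.026 ] [ 0.6067 -0.1518  0.026 ] [ 0.5516 -0.153   0.026 ]
[ 0.552725 -0.153     0.026   ] lid at [ 0.6134 -0.1451  0.218 ] [ 5.80617204 -0.61860736 18.87201611]
```

>>> {"fn": "drive_tool", "kwargs": {"targets": [[[3, -0.65, 0], [0, 0, 0], 0], [[2.9, 0, 0], [0, 0, 0], 0], [[0, 0, 4], [0, 0, 0], 0], [[0, 0, 4.5], [0, 0, 0], 0], [[0, 0, 4], [0, 0, 0], 0]]}}

```text
time: 7.58
tool_pos: [0.5513, -0.1538, 0.089]
tool_rot: [[-1.0, -0.025, 0.001], [-0.025, 1.0, -0.0], [-0.001, -0.0, -1.0]]
force: [-0.2, 0.5, -0.1]
width: 0.713
finger_force: 129.5
```

>>> {"fn": "drive_tool", "kwargs": {"targets": [[[0, 0, 2.5], [0, 0, 0], 0], [[0, 0, 1], [0, 0, 0], 0], [[0, 0, 0], [0, 0, 0], 0], [[0, 0, 0], [0, 0, 0], 0]]}}

```text
time: 8.07
tool_pos: [0.553, -0.1541, 0.0561]
tool_rot: [[-1.0, -0.025, 0.003], [-0.025, 1.0, -0.001], [-0.003, -0.001, -1.0]]
force: [0.5, -0.7, -0.1]
width: 0.708
finger_force: 129.5
```

>>> {"fn": "drive_tool", "kwargs": {"targets": [[[0, 0, 0.4], [0, 0, 0], 0], [[0, 0, 0], [0, 0, 0], 0], [[0, 0, 0], [0, 0, 0], 0]]}}

```text
time: 8.45
tool_pos: [0.5523, -0.1538, 0.0504]
tool_rot: [[-1.0, -0.025, 0.0], [-0.025, 1.0, 0.0], [-0.0, 0.0, -1.0]]
force: [-0.6, -0.6, -0.3]
width: 0.714
finger_force: 129.5
```

Now down in 2 mm steps until contact is felt.

>>> {"fn": "drive_tool", "kwargs": {"targets": [[[0, 0, 0.3], [0, 0, 0], 0], [[0, 0, 0], [0, 0, 0], 0], [[0, 0, 0], [0, 0, 0], 0]]}}

```text
time: 8.82
tool_pos: [0.5522, -0.1538, 0.0472]
tool_rot: [[-1.0, -0.025, -0.0], [-0.025, 1.0, 0.0], [0.0, 0.0, -1.0]]
force: [-0.2, -0.0, 0.3]
width: 0.717
finger_force: 129.5
```

>>> {"fn": "drive_tool", "kwargs": {"targets": [[[0, 0, 0.2], [0, 0, 0], 0], [[0, 0, 0], [0, 0, 0], 0], [[0, 0, 0], [0, 0, 0], 0]]}}

```text
time: 9.2
tool_pos: [0.5522, -0.1538, 0.0453]
tool_rot: [[-1.0, -0.025, -0.0], [-0.025, 1.0, 0.0], [0.0, 0.0, -1.0]]
force: [-0.5, 0.3, -1.4]
width: 0.711
finger_force: 129.5
```

>>> {"fn": "drive_tool", "kwargs": {"targets": [[[0, 0, 0.2], [0, 0, 0], 0], [[0, 0, 0], [0, 0, 0], 0], [[0, 0, 0], [0, 0, 0], 0]]}}

```text
time: 9.57
tool_pos: [0.5522, -0.1538, 0.0432]
tool_rot: [[-1.0, -0.025, -0.0], [-0.025, 1.0, 0.0], [0.0, 0.0, -1.0]]
force: [0.4, 0.6, -1.3]
width: 0.709
finger_force: 129.5
```

>>> {"fn": "drive_tool", "kwargs": {"targets": [[[0, 0, 0.15], [0, 0, 0], 0], [[0, 0, 0], [0, 0, 0], 0], [[0, 0, 0], [0, 0, 0], 0]]}}

```text
time: 9.95
tool_pos: [0.5522, -0.1538, 0.0417]
tool_rot: [[-1.0, -0.025, -0.0], [-0.025, 1.0, 0.0], [0.0, 0.0, -1.0]]
force: [0.2, -1.1, -0.8]
width: 0.711
finger_force: 129.5
```

>>> {"fn": "drive_tool", "kwargs": {"targets": [[[0, 0, 0.15], [0, 0, 0], 0], [[0, 0, 0], [0, 0, 0], 0], [[0, 0, 0], [0, 0, 0], 0]]}}

```text
time: 10.32
tool_pos: [0.5522, -0.1538, 0.0402]
tool_rot: [[-1.0, -0.025, -0.0], [-0.025, 1.0, 0.0], [0.0, 0.0, -1.0]]
force: [-1.0, -0.2, -0.9]
width: 0.713
finger_force: 129.5
```

>>> {"fn": "drive_tool", "kwargs": {"targets": [[[0, 0, 0.15], [0, 0, 0], 0], [[0, 0, 0], [0, 0, 0], 0], [[0, 0, 0], [0, 0, 0], 0]]}}

```text
time: 10.7
tool_pos: [0.5522, -0.1538, 0.0387]
tool_rot: [[-1.0, -0.025, 0.0], [-0.025, 1.0, 0.0], [-0.0, 0.0, -1.0]]
force: [0.4, 0.6, -0.1]
width: 0.714
finger_force: 129.5
```

>>> {"fn": "drive_tool", "kwargs": {"targets": [[[0, 0, 0.15], [0, 0, 0], 0], [[0, 0, 0], [0, 0, 0], 0], [[0, 0, 0], [0, 0, 0], 0]]}}

```text
time: 11.08
tool_pos: [0.5524, -0.1539, 0.038]
tool_rot: [[-1.0, -0.025, 0.001], [-0.025, 1.0, -0.0], [-0.001, -0.0, -1.0]]
force: [-2.2, -0.0, 4.4]
width: 0.715
finger_force: 132.9
```

>>> {"fn": "drive_tool", "kwargs": {"targets": [[[0, 0, 0.15], [0, 0, 0], 0], [[0, 0, 0], [0, 0, 0], 0], [[0, 0, 0], [0, 0, 0], 0]]}}

```text
time: 11.45
tool_pos: [0.5524, -0.1539, 0.038]
tool_rot: [[-1.0, -0.025, 0.0], [-0.025, 1.0, -0.0], [-0.0, -0.0, -1.0]]
force: [-8.7, 3.4, 15.9]
width: 0.712
finger_force: 138.3
```

Contact came at TCP z = 0.038. I ease the push, relax the grip, open, and then rise.

>>> {"fn": "drive_tool", "kwargs": {"targets": [[[0, 0, -0.15], [0, 0, 0], 0], [[0, 0, 0], [0, 0, 0], 0], [[0, 0, 0], [0, 0, 0], 0]], "newtons": 20}}

```text
time: 11.82
tool_pos: [0.5524, -0.1539, 0.038]
tool_rot: [[-1.0, -0.025, 0.001], [-0.025, 1.0, -0.0], [-0.001, -0.0, -1.0]]
force: [-3.8, 1.8, 7.7]
width: 0.712
finger_force: 133.5
```

>>> {"fn": "drive_tool", "kwargs": {"targets": [[[0, 0, 0], [0, 0, 0], 0.8], [[0, 0, 0], [0, 0, 0], 0.85], [[0, 0, 0], [0, 0, 0], 1], [[0, 0, 0], [0, 0, 0], 1], [[0, 0, 0], [0, 0, 0], 1]]}}

```text
time: 12.45
tool_pos: [0.5522, -0.1538, 0.0372]
tool_rot: [[-1.0, -0.025, 0.0], [-0.025, 1.0, 0.0], [-0.0, 0.0, -1.0]]
force: [0.5, 0.2, 0.2]
width: 1.001
finger_force: 0.0
```

>>> {"fn": "drive_tool", "kwargs": {"targets": [[[0, 0, -1], [0, 0, 0], 1], [[0, 0, -2], [0, 0, 0], 1], [[0, 0, -4], [0, 0, 0], 1], [[0, 0, -5], [0, 0, 0], 1], [[0, 0, 0], [0, 0, 0], 1]]}}

```text
time: 13.08
tool_pos: [0.5544, -0.1546, 0.1635]
tool_rot: [[-1.0, -0.025, 0.01], [-0.025, 1.0, -0.003], [-0.01, -0.004, -1.0]]
force: [-0.6, -0.1, 0.1]
width: 0.996
finger_force: 0.0
```

```bash
python3 -c "
from h import *
s=ctrl.state();print(s['time'],s['tool_pos'],s['force'],s['width'])
save('wrist','w6')"
```

```text
13.075 [ 0.55444424 -0.15456778  0.16346551] [-0.61047727 -0.14935542  0.06873302] 0.9957548378500387
```

View pics/w6.png

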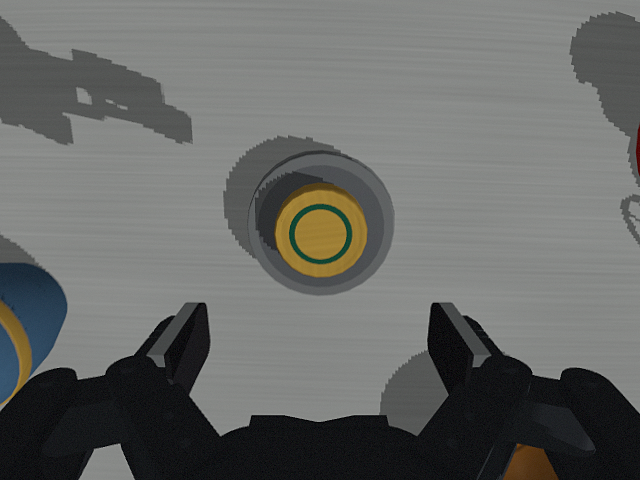

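The wrist view shows the lid (320,232) lying flat and nearly centred on the coaster stack (320,224), with the hand clear and the coasters in place. I hand the job in.

```bash
python3 -c "
from h import *
print(ctrl.hand_in())"
```

```text
the job is handed in; nothing more can be done
None
```

The jar is open and the lid lies flat and nearly centred on the coaster stack, with the gripper clear; the job was handed in at about 13 s of the 42 s allowed, and no verdict was returned.

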